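# Tighten the lock ring of a filter holder with a fork spanner, stroke by stroke

## Task

Tighten the filter holder's lock ring with the blue-handled fork spanner, keeping the fingers off the holder: drop the fork over one of the upright pins, swing clockwise (seen from above) as far as the yellow cheeks allow, lift off, reseat on the next pin and swing again until the ring's red tab is fully home against the red stop. Then lay the blue spanner flat on the bench well clear of the holder and let go; leave the red-handled spanner where it lies.

Things in the scene. Friction and masses are not known exactly. Their poses are not given: they have to be found in the camera images.
- spanner: Loose fork spanner, blue handle, steel head, 0.26 kg, flat on the bench. Origin: underside, middle of the fork's slot; +x points out of the open end, away from the handle; z up. Slot 24 mm wide, x -15 to 19 mm; two prongs 10 mm wide, 14 mm thick. Handle: bar along x, x -45 to -165 mm, 18 mm wide (y), 28 mm tall from the underside; grip it across the 18 mm near x = -105 mm, clear of the cheeks.
- holder: Fixed filter holder on a 230 x 220 x 10 mm plate. Origin: on the bench, on the ring's axis. Its -x side, facing the robot, is open for the spanner's handle between two upright yellow cheeks: radial, 10 mm thick, 84 to 120 mm from the axis, tops at 110 mm, 54 deg either side of -x. The handle, pointing outwards, can swing about 44 deg either side of -x. Red stop at +x; hub in the middle, top 90 mm.
- lockring (a joint): Angle (rad) of the ring on the holder, growing clockwise from above; starts at 0 to 0.44, hard stop at 2.094; friction 0.1 N m holds it where left. Disc of radius 62 mm, top face 60 mm above the bench, with six upright brass pins 12 mm thick, tops at 88 mm, on a 50 mm radius. At value q they stand at 218 deg - q + k x 60 deg, counter-clockwise from the holder's +x axis.
- spare: Loose spanner with a red handle, otherwise of the same outside shape, origin and axes as the blue one; its slot is only 7 mm wide, too narrow for the pins. It stays where it lies. One spanner lies to the left of the holder and one to the right, either way round.
Not all that is in view belongs to the job. What is meant by the spanner is not turquoise, and is the larger of those in its own colour.

How it is judged:
On the way, in this order (a step that is already met when the one before it is completed fails the run):
1. the blue spanner's fork is lowered among the pins on the lock ring (z of spanner in the frame of holder between 0.05 and 0.082 m and horizontal distance between spanner and holder below 0.075 m), for 0.1 s.
2. a first stroke with the spanner has turned the lock ring past 0.7 rad (all of step 1 and value of joint lockring above 0.7 rad), for 0.05 s.
3. the spanner is taken off the pins, lifted above them or drawn away ((z of spanner in the frame of holder above 0.088 m or horizontal distance between spanner and holder above 0.09 m)), for 0.1 s.
4. the fork is lowered among the pins again (all of step 1), for 0.1 s.
5. the lock ring is home (within 10 degrees of its stop) with the spanner still on it (all of step 4 and value of joint lockring above 1.92 rad), for 0.1 s.
At the end, for the whole second after the job is handed in: The lock ring is within 10 degrees of its stop; the blue spanner lies still and flat on the bench (underside within 12 mm of it, tilt under 0.1 rad), off the holder, its fork over 150 mm from the ring's axis; the red-handled spanner is within 40 mm of its start (value of joint lockring above 1.92 rad and height (world z) of spanner below 0.012 m and angle between spanner's own z axis and vertical below 0.1 rad and horizontal distance between spanner and holder above 0.15 m and contact force between spanner and holder below 0.1 N and linear speed of spanner below 0.02 m/s and distance of spare from where it was at the start of the episode below 0.04 m); the robot touches nothing.
It fails at once if the fingers push on the holder or its lock ring (more than 3 N) (contact force between the fingers and holder above 3 N).
It fails at once if the red-handled spanner is moved by more than 40 mm (distance of spare from where it was at the start of the episode above 0.04 m).
It also fails if it takes over 67 s, if anything falls off the work surface, if the arm or the gripper's body presses on something with over 40 N, if the wrist force passes 120 N, or if a joint passes its speed limit or range.

## Robot

A 6-joint arm with a two-finger parallel gripper is mounted at the origin on the work surface. World frame = base frame: x ahead of the robot, y to its left, z up, the work surface at z = 0. Lengths are in m, angles in rad, forces in N, time in s.
With the tool pointing down it reaches from about 0.35 to 0.85 m from the base axis. Payload 8.1 kg.
Tool frame: the origin (TCP) lies at the very end of the fingers, on their centre line; the grasp point (between the pads) lies 19 mm behind it (bot.grip_point_offset is the z of the grasp point in the tool frame, in m); z points along the fingers, y is the line along which they close (so a half turn about z gives the same grasp; the last joint's range is limited). The gripper opens to 93 mm and grips with 3 to 60 N. Pads are 15 mm wide; open, the fingers measure 128 mm over their backs; the gripper's body (75 mm by 188 mm) begins 65 mm behind the grasp point.
Start: joints at [-1.371, 0.13, 1.488, -0, 1.523, -0.085], TCP at [0.169, -0.576, 0.219] pointing down, gripper open.
Joint ranges: [-2.96, 2.96], [-0.89, 2.26], [0.02, 2.5], [-1.34, 4.48], [0, 2.73], [-2.66, 2.66]. Speed limits (rad/s): [2.39, 2.39, 2.79, 3.14, 3.14, 3.14].

## Interface

Orientations are given as a unit quaternion [w, x, y, z].
In Python, from rig import bot gives the robot as it stands.
- The arm moves only by the tool arm_command, never from a script. Its argument "commands" is a list of rows, each an object with "slide": the shift along the tool's x, y, z in units of 40 mm (1.0 is 40 mm), a list of three; "dr": the turn, a rotation vector about the tool's x, y, z in rad, a list of three; "jaw": the opening, from -1 (shut) to 1 (fully open). A call has 1 to 10 rows; each row is the pose to reach, as a shift and turn from the pose commanded when the call began, along the tool's axes at that moment; what a row does not reach only later rows make up. A row lasts 1/8 s, in which the tool goes at most 62.5 mm and 10.7 degrees, less where a joint would pass 70% of its speed; a pose out of reach is approached as far as the arm can. A call with a gripper value outside its range is refused whole. The fingers move at their own pace and stop on an object; "grip_force" is the grip in N (left out, the last holds). Time passes only in rows, so rows that repeat a pose let the fingers close. It gives the time, the measured TCP pose, the force, the opening and the grip force at its end, in the units of the state.
- bot.state(): the state, without advancing time (a new reading comes with each control period).
- bot.camera(name): name is "scene" or "top"; returns a dict with "frame" (480x640x3 uint8, red, green, blue), "z_map" (480x640 float32, m along the optical axis (not along the pixel's ray), 0 where there is no reading), "fx", "fy", "cx", "cy" (pixels), "rvec" (rotation vector, rad) and "tvec" (3), from world to camera coordinates, as OpenCV has them. Camera axes: x right, y down, z forward; pixel columns grow to the right and rows downward; lengths in m; the calibration is good to about 2 mm. A picture is of the moment at which its call begins.
- bot.hand_in(): hands the job in; it is judged then, once.
The state is a dict: "clock": time; "joint_pos": joint angles; "qd": joint speeds; "joint_torque": joint torques, N m; "ee_pos": TCP position; "orientation": TCP orientation; "ft_force": force on the tool from outside, world axes, zero at the start; "moment": the same for the moment, N m; "gripper_width": finger opening in m; "finger_force": force on a finger pad.
Only numpy, scipy, OpenCV 4.12 (cv2) and the standard library are available. Lean on these libraries where they do the work, as an engineer would, in place of code of your own. Each camera call takes 0.05 s, during which the arm holds its last target. There are 200 camera calls.

## Working session

There is one attempt and no reset: what is moved stays moved. The work goes in short steps, Python scripts to look and compute and a tool call to move; the robot and the scene stay as the last step left them, time stands still between calls to the robot, and variables do not carry over. Pictures are saved under pics/ and viewed, at most 10 in all, crops included, and the job is handed in when it is done.

Besides the shell and the picture viewer there is one more tool, called after "Call:" as a command line: name --argument value ..., lists and objects as JSON in quotes. arm_command: Moves the arm, as the interface text tells. Its arguments: {"type":"object","properties":{"commands":{"type":"array","items":{"type":"object","properties":{"slide":{"type":"array","items":{"type":"number"}},"dr":{"type":"array","items":{"type":"number"}},"jaw":{"type":"number"}}}},"grip_force":{"type":"number"}},"required":["commands"]}

```bash
mkdir -p pics; cat > h.py <<'E'
import numpy as np, cv2
from rig import bot
def cam(n):
    c=bot.camera(n); c['R']=cv2.Rodrigues(np.array(c['rvec'],float))[0]; c['t']=np.array(c['tvec'],float).ravel(); return c
def save(c,p): cv2.imwrite(p,c['frame'][:,:,::-1])
def ray(c,u,v,z):
    d=c['R'].T@np.array([(u-c['cx'])/c['fx'],(v-c['cy'])/c['fy'],1]); o=-c['R'].T@c['t']
    return o+d*(z-o[2])/d[2]
def proj(c,p):
    q=c['R']@np.array(p)+c['t']; return np.array([c['fx']*q[0]/q[2]+c['cx'],c['fy']*q[1]/q[2]+c['cy']])
def world(c):
    z=c['z_map']; v,u=np.indices(z.shape)
    P=np.stack([(u-c['cx'])/c['fx']*z,(v-c['cy'])/c['fy']*z,z],-1)-c['t']
    W=P@c['R']; W[z==0]=np.nan; return W
E
python3 - <<'E'
from h import *
for n in('top','scene'):
    c=cam(n); save(c,f'pics/{n}0.png'); print(n,-c['R'].T@c['t'],c['fx'])
    np.savez(f'{n}0.npz',**c)
print(bot.state())
E
```

```text
top [ 0.28640577 -0.03290086  1.28591474] 585.7916456665587
scene [ 1.31187928 -0.01015436  1.07269071] 536.1042790483734
{'clock': 0.1, 'joint_pos': array([-1.37139973e+00,  1.31107586e-01,  1.48917945e+00, -2.71927420e-05,
        1.52300657e+00, -8.54040062e-02]), 'qd': array([-8.69996017e-05, -2.28248478e-03, -3.22407430e-03,  9.64838865e-05,
       -1.44086515e-04,  1.58183986e-04]), 'joint_torque': array([ 1.30668468e-03, -5.61341929e+01, -4.93095767e+01,  7.71426922e-02,
        2.90175725e-02, -2.17341255e-05]), 'ee_pos': array([ 0.16848471, -0.57531226,  0.21767427]), 'orientation': array([-8.48319610e-04,  9.89877747e-01,  1.41920128e-01, -6.20058772e-05]), 'ft_force': array([-0.29123627, -0.37796205, -0.37879592]), 'moment': array([-0.03507827,  0.02740556, -0.01619599]), 'finger_force': 0.0, 'gripper_width': 0.09278675796371703}
```

View pics/top0.png

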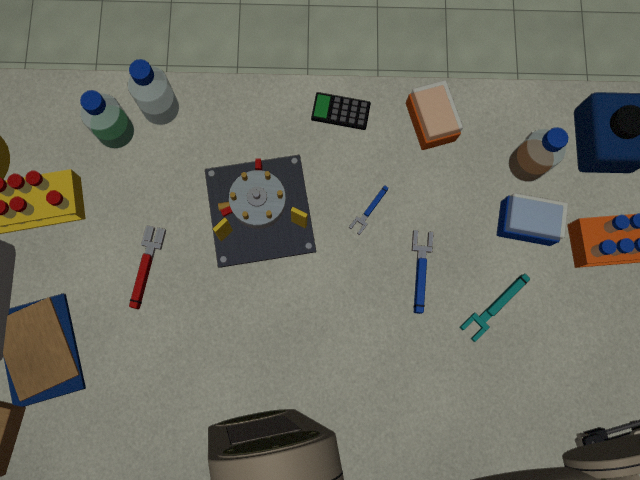

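View pics/scene0.png

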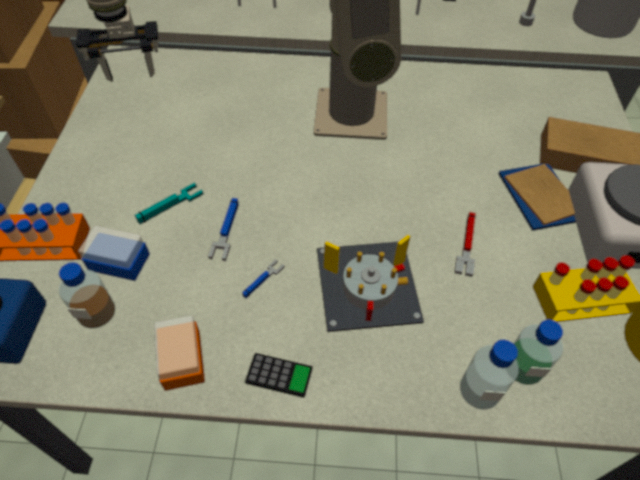

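The top view has +x up and +y left. There are three candidates for the spanner:
- Large blue at (421,270).
- Small blue at (370,210).
- Turquoise at (495,305).

The large blue one fits, since it is true blue and the larger of the two blues. The red spanner is at (147,267) and the holder at (257,196).

```bash
cat > m.py <<'E'
from h import *
c=dict(np.load('top0.npz')); f=c['frame']; hsv=cv2.cvtColor(f,cv2.COLOR_RGB2HSV)
def blobs(m,box,amin):
    x0,y0,x1,y1=box; k=np.zeros(m.shape,np.uint8); k[y0:y1,x0:x1]=m[y0:y1,x0:x1]
    n,l,s,ce=cv2.connectedComponentsWithStats(k)
    return [(s[i,4],ce[i],np.argwhere(l==i)[:,::-1]) for i in range(1,n) if s[i,4]>=amin]
H,S,V=[hsv[...,i].astype(int) for i in range(3)]
blue=((H>100)&(H<130)&(S>120)).astype(np.uint8)
for a,ce,px in blobs(blue,(340,170,460,330),60):
    W=np.array([ray(c,u,v,.026)[:2] for u,v in px]); m=W.mean(0); w,vec=np.linalg.eigh(np.cov((W-m).T)); d=vec[:,1]
    t=(W-m)@d; print('blue',a,ce,m,'dir',d,np.degrees(np.arctan2(d[1],d[0])),'len',np.ptp(t),'mid',m+d*(t.max()+t.min())/2)
box=(200,150,320,270)
for nm,m in(('brass',(H>14)&(H<24)&(S>100)&(V>90)),('yellow',(H>=24)&(H<34)&(S>150)),('red',((H<6)|(H>174))&(S>150)),('brassyel',(H>12)&(H<34)&(S>100)&(V>90))):
    for a,ce,px in blobs(m.astype(np.uint8),box,6): print(nm,a,ce.round(1),ray(c,*ce,.088)[:2].round(4))
for ce in [(257,196)]: print('hub',ray(c,*ce,.09))
A=cv2.resize(f[145:275,195:325],(500,500),interpolation=cv2.INTER_CUBIC); B=cv2.resize(f[215:345,350:480],(300,300)); 
B=np.vstack([B,np.zeros((200,300,3),np.uint8)])
cv2.imwrite('pics/crop.png',np.hstack([A,B])[:,:,::-1])
E
python3 m.py
```

```text
blue 179 [375.68156425 200.69832402] [ 0.64032497 -0.20051457] dir [-0.81511328  0.5793016 ] 144.59856412009586 len 0.08095340013279448 mid [ 0.64085946 -0.20089443]
blue 508 [420.06889764 284.92125984] [ 0.45304999 -0.29537202] dir [-0.99589911  0.09047074] 174.80931098810711 len 0.11975225293728856 mid [ 0.45288494 -0.29535703]
brass 21 [266.8 173.1] [0.6794 0.0402]
brass 21 [243.4 174.1] [0.6762 0.09  ]
brass 21 [279.4 192.3] [0.6375 0.0123]
brass 20 [232.1 194. ] [0.6317 0.1123]
brass 59 [222.8 204.8] [0.6077 0.1309]
brass 20 [268.  212.7] [0.5924 0.0351]
brass 19 [244.6 213.5] [0.5897 0.0843]
brass 6 [302.3 216.2] [ 0.5862 -0.0372]
yellow 71 [298.5 211.9] [ 0.5952 -0.0289]
yellow 80 [220. 224.] [0.5661 0.1349]
red 70 [258.  164.3] [0.6989 0.0597]
red 68 [225.9 211. ] [0.5945 0.1238]
brassyel 21 [266.8 173.1] [0.6794 0.0402]
brassyel 21 [243.4 174.1] [0.6762 0.09  ]
brassyel 21 [279.4 192.3] [0.6375 0.0123]
brassyel 20 [232.1 194. ] [0.6317 0.1123]
brassyel 60 [222.9 204.8] [0.6077 0.1307]
brassyel 91 [298.6 212. ] [ 0.595  -0.0292]
brassyel 20 [268.  212.7] [0.5924 0.0351]
brassyel 19 [244.6 213.5] [0.5897 0.0843]
brassyel 78 [219.8 224.1] [0.5659 0.1355]
hub [0.62780884 0.05932988 0.09      ]
```

View pics/crop.png

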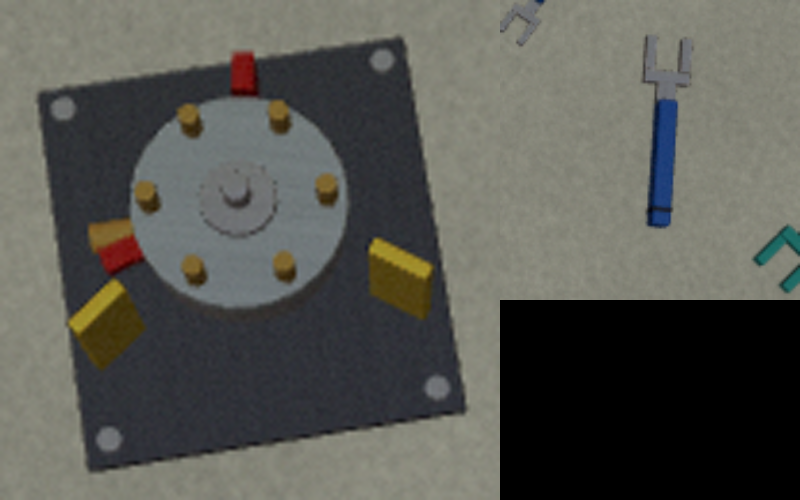

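The crop confirms the target: large, true blue handle, wide slot (crop 665,130). I'll refine the holder from both views and work out the first move.

```bash
cat >> h.py <<'E'
def go(x,y,z,yaw):
    "slide/dr for target TCP pose, tool down, tool x at yaw deg"
    from scipy.spatial.transform import Rotation as Ro
    s=bot.state(); R0=Ro.from_quat(np.roll(s['orientation'],-1))
    a=np.radians(yaw); T=Ro.from_matrix(np.array([[np.cos(a),np.sin(a),0],[np.sin(a),-np.cos(a),0],[0,0,-1]]))
    sl=R0.inv().apply(np.array([x,y,z])-s['ee_pos'])/.04; dr=(R0.inv()*T).as_rotvec()
    print('slide',sl.round(3),'dr',dr.round(3)); return sl,dr
def masks(f):
    h=cv2.cvtColor(f,cv2.COLOR_RGB2HSV).astype(int); H,S,V=h[...,0],h[...,1],h[...,2]
    return dict(brass=(H>12)&(H<24)&(S>100)&(V>70),blue=(H>100)&(H<130)&(S>120),dark=(V<75)&(S<80),red=((H<6)|(H>174))&(S>150))
E
python3 - <<'E'
from h import *
C={}
for n in('top','scene'):
    c=dict(np.load(n+'0.npz')); m=masks(c['frame'])
    box=(200,150,320,270) if n=='top' else (300,230,430,340)
    x0,y0,x1,y1=box
    k=np.zeros((480,640),np.uint8); k[y0:y1,x0:x1]=m['brass'][y0:y1,x0:x1]
    nn,l,s,ce=cv2.connectedComponentsWithStats(k)
    P=[]
    for i in range(1,nn):
        if s[i,4]<8: continue
        px=np.argwhere(l==i)[:,::-1].astype(float)
        # top face: end of blob farthest from nadir side = up-projected; use centroid at mid height and top
        p=ray(c,*ce[i],.078 )[:2]; P.append(p); print(n,s[i],p.round(4))
    W=world(c); z=W[...,2]
    sel=(z>.078)&(z<.1); sel[:y0]=0;sel[y1:]=0;sel[:,:x0]=0;sel[:,x1:]=0
    q=W[sel]; q=q[np.hypot(q[:,0]-.636,q[:,1]-.063)<.06]
    r=np.hypot(q[:,0]-.636,q[:,1]-.063); q=q[r>.035]; print('depth pins',len(q),q.mean(0))
    # disc at z~.06
    sel=(abs(z-.06)<.006); sel[:y0]=0;sel[y1:]=0;sel[:,:x0]=0;sel[:,x1:]=0
    q=W[sel]; q=q[np.hypot(q[:,0]-.636,q[:,1]-.063)<.075]
    (cx,cy),r=cv2.minEnclosingCircle(q[:,:2].astype(np.float32)); print('disc',len(q),cx,cy,r)
    sel=(abs(z-.01)<.006)&m['dark']; sel[:y0]=0;sel[y1:]=0;sel[:,:x0]=0;sel[:,x1:]=0
    print('plate',cv2.minAreaRect(W[sel][:,:2].astype(np.float32)))
go(.453,-.296,.12,-5.2)
E
```

```text
top [265 171   5   6  24] [0.6822 0.0408]
top [241 172   6   6  24] [0.6788 0.0909]
top [277 190   6   6  25] [0.6395 0.0125]
top [230 192   5   6  24] [0.6335 0.1133]
top [218 202  12   9  64] [0.6101 0.1325]
top [266 211   5   5  22] [0.5945 0.0356]
top [291 210  15  18 141] [ 0.5828 -0.0281]
top [242 212   6   5  22] [0.5914 0.0854]
top [215 227   6  13  16] [0.5493 0.1407]
depth pins 181 [0.63379885 0.06206281 0.08709991]
disc 2041 0.64006507396698 0.07004007697105408 0.07140614837408066
plate ((0.6197680234909058, 0.05959156155586243), (0.23081623017787933, 0.21926645934581757), 10.161030769348145)
scene [393 242  14  24 101] [0.5816 0.129 ]
scene [324 249   4   6  13] [ 0.5849 -0.042 ]
scene [324 248  16  17  74] [ 0.5961 -0.0258]
scene [357 251   6  10  39] [0.5891 0.036 ]
scene [379 251   6  11  39] [0.5857 0.0867]
scene [332 267   7   7  18] [ 0.6355 -0.0159]
scene [392 267   5  10  34] [0.628  0.1148]
scene [347 268   5   9  33] [0.6364 0.0138]
scene [398 277  10   8  78] [0.6513 0.134 ]
scene [359 284   5  10  33] [0.6783 0.0416]
scene [382 285   4   9  29] [0.6753 0.0915]
depth pins 191 [0.6375773  0.06160628 0.08606117]
disc 1584 0.6401482820510864 0.06924831122159958 0.07075662910938263
plate ((0.6212880611419678, 0.061139531433582306), (0.2283167690038681, 0.2138526290655136), 10.362075805664062)
slide [ 8.788 -4.699  2.451] dr [-0.002  0.     0.376]
```

Call:
arm_command --commands '[{"slide":[8.8,-4.7,0.5],"dr":[0,0,0.376],"jaw":1},{"slide":[8.8,-4.7,0.5],"dr":[0,0,0.376],"jaw":1},{"slide":[8.8,-4.7,0.5],"dr":[0,0,0.376],"jaw":1},{"slide":[8.8,-4.7,1],"dr":[0,0,0.376],"jaw":1},{"slide":[8.8,-4.7,1.5],"dr":[0,0,0.376],"jaw":1},{"slide":[8.8,-4.7,2],"dr":[0,0,0.376],"jaw":1},{"slide":[8.8,-4.7,2.45],"dr":[0,0,0.376],"jaw":1},{"slide":[8.8,-4.7,2.45],"dr":[0,0,0.376],"jaw":1},{"slide":[8.8,-4.7,2.45],"dr":[0,0,0.376],"jaw":1},{"slide":[8.8,-4.7,2.45],"dr":[0,0,0.376],"jaw":1}]' --grip_force 50

```text
clock: 1.35
ee_pos: [0.4537, -0.298, 0.1221]
orientation: [0.001, 0.999, -0.046, 0.001]
ft_force: [0.5, 0.9, 1.0]
gripper_width: 0.093
finger_force: 0.0
```

```bash
python3 - <<'E'
from h import *
s=bot.state(); print(s['clock'],s['ee_pos'],s['joint_pos'],s['ft_force'])
go(.453,-.296,.006,-5.2)
c=cam('scene'); save(c,'pics/s1.png'); m=masks(c['frame'])
k=np.zeros((480,640),np.uint8); k[190:260,205:245]=m['blue'][190:260,205:245]
px=np.argwhere(k)[:,::-1]
W=np.array([ray(c,u,v,.022)[:2] for u,v in px]); mm=W.mean(0); w,vec=np.linalg.eigh(np.cov((W-mm).T)); d=vec[:,1]; t=(W-mm)@d
print(len(px),mm,np.degrees(np.arctan2(d[1],d[0])),np.ptp(t))
E
```

```text
1.35 [ 0.45367559 -0.29800643  0.12205626] [-6.75478522e-01  4.11776710e-02  1.76197150e+00 -2.62692463e-04
  1.33619642e+00  9.87935014e-01] [0.5102331  0.93978238 1.01914781]
slide [-0.026 -0.053  2.901] dr [ 0.001 -0.002 -0.002]
265 [ 0.45605451 -0.29460883] 176.05094391571484 0.1210672276775194
```

Call:
arm_command --commands '[{"slide":[0,-0.06,1.5],"dr":[0,0,0],"jaw":1},{"slide":[0,-0.06,2.5],"dr":[0,0,0],"jaw":1},{"slide":[0,-0.06,2.9],"dr":[0,0,0],"jaw":1},{"slide":[0,-0.06,2.9],"dr":[0,0,0],"jaw":1},{"slide":[0,-0.06,2.9],"dr":[0,0,0],"jaw":-1},{"slide":[0,-0.06,2.9],"dr":[0,0,0],"jaw":-1},{"slide":[0,-0.06,2.9],"dr":[0,0,0],"jaw":-1},{"slide":[0,-0.06,2.9],"dr":[0,0,0],"jaw":-1},{"slide":[0,-0.06,2.9],"dr":[0,0,0],"jaw":-1},{"slide":[0,-0.06,2.9],"dr":[0,0,0],"jaw":-1}]' --grip_force 50

```text
clock: 2.65
ee_pos: [0.4538, -0.294, 0.0046]
orientation: [-0.0, 0.999, -0.046, -0.0]
ft_force: [0.1, -0.0, 0.6]
gripper_width: 0.0377
finger_force: 0.0
```

```bash
python3 - <<'E'
from h import *
s=bot.state(); print(s['clock'],s['ee_pos'],s['ft_force'],s['gripper_width'],s['finger_force'])
go(.453,-.296,.18,-5.2)
E
```

```text
2.65 [ 0.45377242 -0.29404073  0.00458997] [ 0.11896142 -0.00840132  0.56641605] 0.037730464646550894 0.0
slide [-0.015  0.05  -4.385] dr [-0.  0. -0.]
```

Call:
arm_command --commands '[{"slide":[0,0,0],"dr":[0,0,0],"jaw":-1},{"slide":[0,0,0],"dr":[0,0,0],"jaw":-1},{"slide":[0,0,0],"dr":[0,0,0],"jaw":-1},{"slide":[0,0,0],"dr":[0,0,0],"jaw":-1},{"slide":[0,0,0],"dr":[0,0,0],"jaw":-1},{"slide":[0,0,0],"dr":[0,0,0],"jaw":-1},{"slide":[0,0,-1],"dr":[0,0,0],"jaw":-1},{"slide":[0,0,-2.5],"dr":[0,0,0],"jaw":-1},{"slide":[0,0,-4],"dr":[0,0,0],"jaw":-1},{"slide":[0,0,-4],"dr":[0,0,0],"jaw":-1}]' --grip_force 50

```text
clock: 3.9
ee_pos: [0.4569, -0.2963, 0.1711]
orientation: [0.003, 0.999, -0.046, 0.004]
ft_force: [-0.1, 0.1, -3.2]
gripper_width: 0.0176
finger_force: 50.0
```

```bash
python3 - <<'E'
from h import *
s=bot.state(); print(s['clock'],s['ee_pos'],s['joint_pos'],s['ft_force'],s['gripper_width'],s['finger_force'])
for R in (.155,):
  a=np.radians(213.4); go(.635+R*np.cos(a),.0625+R*np.sin(a),.145,33.4)
E
```

```text
3.9 [ 0.45685717 -0.29631071  0.17105149] [-6.69657311e-01 -3.12044042e-03  1.71482623e+00  1.64469459e-04
  1.41927632e+00  9.92159078e-01] [-0.12299251  0.12541615 -3.22770204] 0.017592690867530267 49.99881684780121
slide [ 0.586 -6.923  0.617] dr [ 0.008 -0.007 -0.674]
```

Call:
arm_command --commands '[{"slide":[0.59,-6.92,0],"dr":[0,0,-0.67],"jaw":-1},{"slide":[0.59,-6.92,0],"dr":[0,0,-0.67],"jaw":-1},{"slide":[0.59,-6.92,0],"dr":[0,0,-0.67],"jaw":-1},{"slide":[0.59,-6.92,0],"dr":[0,0,-0.67],"jaw":-1},{"slide":[0.59,-6.92,0.3],"dr":[0,0,-0.67],"jaw":-1},{"slide":[0.59,-6.92,0.6],"dr":[0,0,-0.67],"jaw":-1},{"slide":[0.59,-6.92,0.6],"dr":[0,0,-0.67],"jaw":-1},{"slide":[0.59,-6.92,0.6],"dr":[0,0,-0.67],"jaw":-1},{"slide":[0.59,-6.92,0.6],"dr":[0,0,-0.67],"jaw":-1},{"slide":[0.59,-6.92,0.6],"dr":[0,0,-0.67],"jaw":-1}]'

```text
clock: 5.15
ee_pos: [0.5028, -0.0213, 0.1411]
orientation: [0.0, 0.959, 0.285, 0.0]
ft_force: [0.2, -0.5, -2.7]
gripper_width: 0.0176
finger_force: 50.0
```

```bash
python3 - <<'E'
from h import *
s=bot.state(); print(s['clock'],s['ee_pos'],s['orientation'],s['ft_force'])
o=[]
for n in('scene','top'):
    c=cam(n); np.savez(n+'1.npz',**c); p=proj(c,(.593,.035,.1)).astype(int); print(n,p)
    f=c['frame'][max(p[1]-50,0):p[1]+50,p[0]-50:p[0]+50]; o.append(cv2.resize(f,(400,400),interpolation=cv2.INTER_CUBIC))
cv2.imwrite('pics/c1.png',np.hstack(o)[:,:,::-1])
E
```

```text
5.15 [ 0.50279968 -0.02125674  0.14111484] [1.63169436e-04 9.58570876e-01 2.84853850e-01 3.64013919e-04] [ 0.19523415 -0.46832209 -2.70327289]
scene [359 250]
top [267 210]
```

View pics/c1.png

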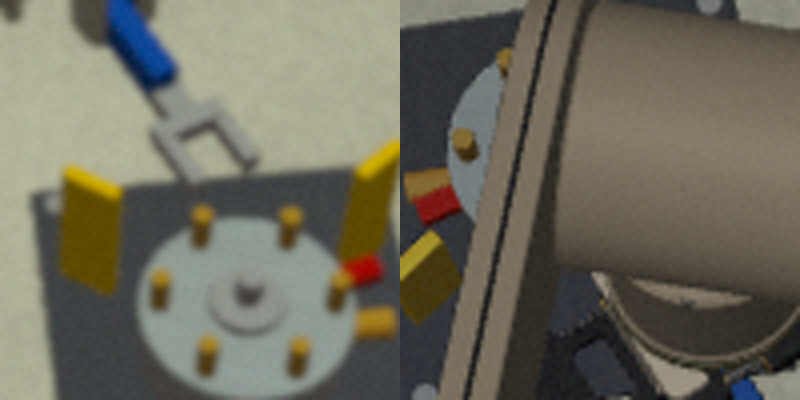

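Scene crop (left half): the fork is in the air with prong tips at (190,175) and (250,158), above and behind the target pin at (203,215). The top view is blocked by the arm.

```bash
cat >> h.py <<'E'
def pose():
    s=bot.state(); w,x,y,z=s['orientation']; from scipy.spatial.transform import Rotation as Ro
    return s['ee_pos'],Ro.from_quat([x,y,z,w]).as_matrix()
def sp(px,py,h,dx=0,under=.005):  # spanner frame pt -> world; tool x || spanner x
    p,R=pose(); return p+R[:,0]*(px+.105+dx)-R[:,1]*py-R[:,2]*(h-under)
AX=np.array([.635,.0625])
E
python3 - <<'E'
from h import *
c=dict(np.load('scene1.npz')); f=lambda p:(np.array(proj(c,p))-[309,200])*4
for q in [(19,22,14),(19,12,14),(19,-12,14),(19,-22,14),(-15,12,14),(-15,-12,14),(-45,9,28),(-45,-9,28)]:
    print(q,f(sp(*(np.array(q)/1000.))).round(0))
for a in (213.4,153.4,93.4): 
    t=np.radians(a); print('pin top',a,f(np.r_[AX+.05*np.array([np.cos(t),np.sin(t)]),.088]).round(0))
p=pose()[0]; print(p[:2]+0, 'px/m', (f(sp(0.01,0,0))-f(sp(0,0,0))), (f(sp(0,.01,0))-f(sp(0,0,0))))
E
```

```text
(19, 22, 14) [262. 154.]
(19, 12, 14) [247. 161.]
(19, -12, 14) [209. 178.]
(19, -22, 14) [193. 185.]
(-15, 12, 14) [214. 118.]
(-15, -12, 14) [176. 134.]
(-45, 9, 28) [182.  67.]
(-45, -9, 28) [154.  79.]
pin top 213.4 [199. 215.]
pin top 153.4 [287. 217.]
pin top 93.4 [337. 281.]
[ 0.50272374 -0.02097073] px/m [ 9.5783567  12.72986447] [15.43110889 -6.89405684]
```

Call:
arm_command --commands '[{"slide":[0.13,-0.04,0.5],"dr":[0,0,0],"jaw":-1},{"slide":[0.13,-0.04,1.0],"dr":[0,0,0],"jaw":-1},{"slide":[0.13,-0.04,1.0],"dr":[0,0,0],"jaw":-1},{"slide":[0.13,-0.04,1.0],"dr":[0,0,0],"jaw":-1}]'

```text
clock: 5.75
ee_pos: [0.5064, -0.0165, 0.1015]
orientation: [0.0, 0.958, 0.285, 0.0]
ft_force: [-0.9, 0.8, -2.0]
gripper_width: 0.0179
finger_force: 50.0
```

```bash
cat > look.py <<'E'
from h import *
import sys
s=bot.state(); print(s['clock'],s['ee_pos'],s['orientation'].round(3),s['ft_force'])
c=cam('scene'); np.savez('scene_l.npz',**c)
f=c['frame'][225:325,310:435]; cv2.imwrite(sys.argv[1],cv2.resize(f,(750,600),interpolation=cv2.INTER_CUBIC)[:,:,::-1])
g=lambda p:((np.array(proj(c,p))-[310,225])*6).round(0)
for q in [(19,22,14),(19,-22,14),(-15,12,14),(-15,-12,14)]: print(q,g(sp(*(np.array(q)/1000.))))
for a in map(float,sys.argv[2:]):
    t=np.radians(a); print('pin top',a,g(np.r_[AX+.05*np.array([np.cos(t),np.sin(t)]),.088]))
E
python3 look.py pics/l1.png 213.4 153.4 93.4
```

```text
5.75 [ 0.50642037 -0.01651394  0.10146653] [0.    0.958 0.285 0.   ] [-0.86306921  0.80943683 -1.98239998]
(19, 22, 14) [390. 154.]
(19, -22, 14) [289. 200.]
(-15, 12, 14) [319. 100.]
(-15, -12, 14) [264. 125.]
pin top 213.4 [293. 173.]
pin top 153.4 [425. 175.]
pin top 93.4 [499. 271.]
```

View pics/l1.png

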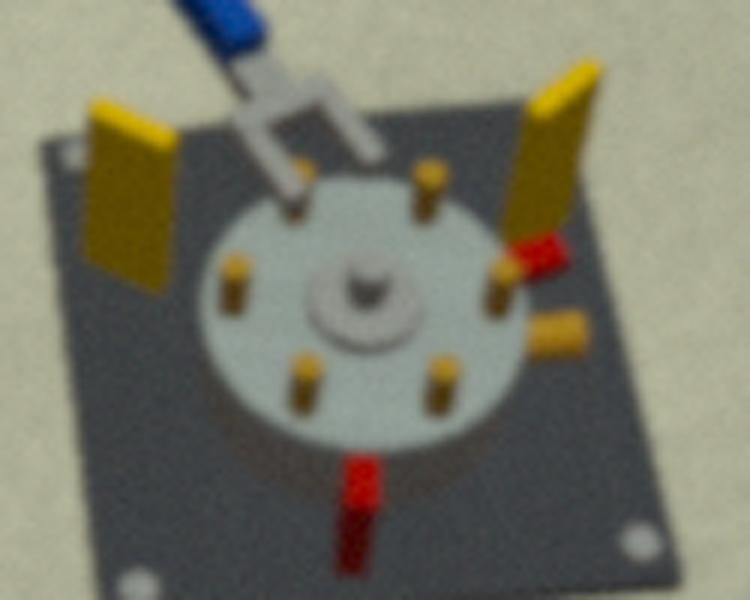

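The pin at 213° (302,167) sits between the prongs laterally to about 0.5 mm, and the fork is about 3 mm too far in, so I'll back off slightly and lower it.

Call:
arm_command --commands '[{"slide":[-0.06,0,0.15],"dr":[0,0,0],"jaw":-1},{"slide":[-0.06,0,0.35],"dr":[0,0,0],"jaw":-1},{"slide":[-0.06,0,0.55],"dr":[0,0,0],"jaw":-1},{"slide":[-0.06,0,0.74],"dr":[0,0,0],"jaw":-1},{"slide":[-0.06,0,0.74],"dr":[0,0,0],"jaw":-1},{"slide":[-0.06,0,0.74],"dr":[0,0,0],"jaw":-1}]'

```text
clock: 6.55
ee_pos: [0.5041, -0.0177, 0.0711]
orientation: [0.0, 0.958, 0.285, 0.0]
ft_force: [-0.6, -0.0, -3.0]
gripper_width: 0.0178
finger_force: 50.0
```

```bash
python3 look.py pics/l2.png; cat > arc.py <<'E'
# print rows for an arc about axis A from current pose: angle steps (deg, clockwise +)
from h import *
import sys, json
from scipy.spatial.transform import Rotation as Ro
A=np.array([float(sys.argv[1]),float(sys.argv[2])]); tot=float(sys.argv[3]); n=int(sys.argv[4])
p,R=pose(); 
print('R',np.hypot(*(p[:2]-A)),'phi',np.degrees(np.arctan2(*(p[:2]-A)[::-1])),'yaw',np.degrees(np.arctan2(R[1,0],R[0,0])))
for i in range(1,n+1):
    a=tot*i/n; q=A+Ro.from_euler('z',-a,degrees=True).as_matrix()[:2,:2]@(p[:2]-A)
    print(json.dumps({"slide":[round(float(v),2)+0. for v in R.T@np.r_[q-p[:2],0]/.04],"dr":[0,0,round(np.radians(a),3)],"jaw":-1}))
E
python3 arc.py .634 .065 58 9
```

```text
6.55 [ 0.50409978 -0.01774217  0.07110907] [0.    0.958 0.285 0.   ] [-5.81467902e-01 -2.66051404e-03 -3.01288510e+00]
(19, 22, 14) [380. 196.]
(19, -22, 14) [281. 242.]
(-15, 12, 14) [310. 143.]
(-15, -12, 14) [257. 167.]
R 0.15390275006893886 phi -147.46838641775156 yaw 33.16326049335013
{"slide": [0.03, -0.43, 0.0], "dr": [0, 0, 0.112], "jaw": -1}
{"slide": [0.11, -0.86, 0.0], "dr": [0, 0, 0.225], "jaw": -1}
{"slide": [0.23, -1.27, 0.0], "dr": [0, 0, 0.337], "jaw": -1}
{"slide": [0.4, -1.67, 0.0], "dr": [0, 0, 0.45], "jaw": -1}
{"slide": [0.62, -2.04, 0.0], "dr": [0, 0, 0.562], "jaw": -1}
{"slide": [0.87, -2.39, 0.0], "dr": [0, 0, 0.675], "jaw": -1}
{"slide": [1.16, -2.71, 0.0], "dr": [0, 0, 0.787], "jaw": -1}
{"slide": [1.49, -3.0, 0.0], "dr": [0, 0, 0.9], "jaw": -1}
{"slide": [1.84, -3.24, 0.0], "dr": [0, 0, 1.012], "jaw": -1}
```

View pics/l2.png

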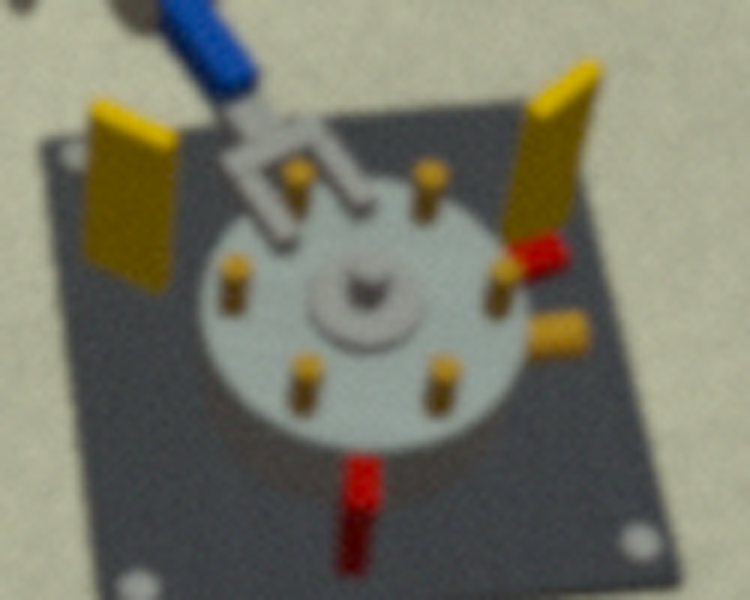

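The fork is seated around the pin at (298,175). Next is the first stroke.

Call:
arm_command --commands '[{"slide":[0.03,-0.43,0],"dr":[0,0,0.112],"jaw":-1},{"slide":[0.11,-0.86,0],"dr":[0,0,0.225],"jaw":-1},{"slide":[0.23,-1.27,0],"dr":[0,0,0.337],"jaw":-1},{"slide":[0.4,-1.67,0],"dr":[0,0,0.45],"jaw":-1},{"slide":[0.4,-1.67,0],"dr":[0,0,0.45],"jaw":-1},{"slide":[0.4,-1.67,0],"dr":[0,0,0.45],"jaw":-1}]'

```text
clock: 7.35
ee_pos: [0.4812, 0.0467, 0.0713]
orientation: [0.0, 0.998, 0.066, 0.0]
ft_force: [0.0, -1.1, -2.9]
gripper_width: 0.0177
finger_force: 50.0
```

```bash
python3 look.py pics/l3.png;  python3 arc.py .634 .065 32 7
```

```text
7.35 [0.48116984 0.04665697 0.07132238] [0.    0.998 0.066 0.   ] [ 0.02954774 -1.07003776 -2.94318493]
(19, 22, 14) [422. 210.]
(19, -22, 14) [306. 215.]
(-15, 12, 14) [385. 139.]
(-15, -12, 14) [323. 142.]
R 0.15397414758682085 phi -173.11899502132425 yaw 7.492511262139631
{"slide": [0.02, -0.31, 0.0], "dr": [0, 0, 0.08], "jaw": -1}
{"slide": [0.06, -0.61, 0.0], "dr": [0, 0, 0.16], "jaw": -1}
{"slide": [0.12, -0.91, 0.0], "dr": [0, 0, 0.239], "jaw": -1}
{"slide": [0.21, -1.21, 0.0], "dr": [0, 0, 0.319], "jaw": -1}
{"slide": [0.32, -1.49, 0.0], "dr": [0, 0, 0.399], "jaw": -1}
{"slide": [0.45, -1.77, 0.0], "dr": [0, 0, 0.479], "jaw": -1}
{"slide": [0.61, -2.03, 0.0], "dr": [0, 0, 0.559], "jaw": -1}
```

View pics/l3.png

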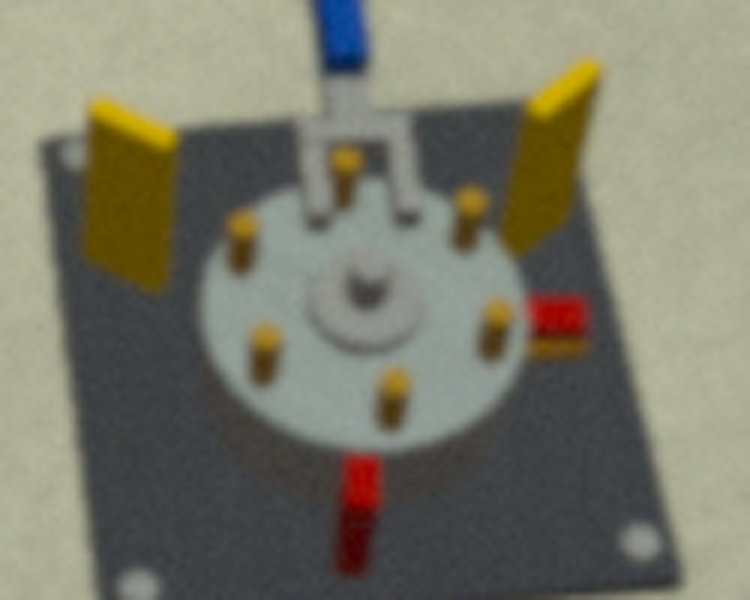

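The ring follows: the pin is at (347,160) and the red tab has moved round. I'll finish the stroke, then lift off.

Call:
arm_command --commands '[{"slide":[0.02,-0.31,0],"dr":[0,0,0.08],"jaw":-1},{"slide":[0.06,-0.61,0],"dr":[0,0,0.16],"jaw":-1},{"slide":[0.12,-0.91,0],"dr":[0,0,0.239],"jaw":-1},{"slide":[0.21,-1.21,0],"dr":[0,0,0.319],"jaw":-1},{"slide":[0.32,-1.49,0],"dr":[0,0,0.399],"jaw":-1},{"slide":[0.45,-1.77,0],"dr":[0,0,0.479],"jaw":-1},{"slide":[0.61,-2.03,0],"dr":[0,0,0.559],"jaw":-1},{"slide":[0.61,-2.03,0],"dr":[0,0,0.559],"jaw":-1},{"slide":[0.61,-2.03,0],"dr":[0,0,0.559],"jaw":-1}]'

```text
clock: 8.52
ee_pos: [0.4946, 0.1301, 0.0709]
orientation: [0.0, 0.977, -0.212, -0.0]
ft_force: [-0.6, 0.8, -1.6]
gripper_width: 0.0177
finger_force: 50.0
```

```bash
cat > pins.py <<'E'
# ring angle from pin blobs: scene view
from h import *
c=cam('scene'); k=masks(c['frame'])['brass'].astype(np.uint8)
n,l,s,ce=cv2.connectedComponentsWithStats(k); B=np.array([.6335,.064]); st=bot.state(); print(st['clock'],st['ee_pos'],st['ft_force'].round(1))
for i in range(1,n):
    if 10<=s[i,4]<=60:
        p=ray(c,*ce[i],.078)[:2]-B; r=np.hypot(*p)
        if .042<r<.058: a=np.degrees(np.arctan2(p[1],p[0])); print(s[i,4],ce[i].round(1),'r',r.round(4),'ang',a.round(1),'mod60',(a%60).round(1))
E
python3 pins.py
```

```text
8.575 [0.49459549 0.13009575 0.07096846] [-0.2 -0.1 -2.9]
41 [379.  254.7] r 0.0517 ang 159.9 mod60 39.9
39 [357.  255.9] r 0.0525 ang -141.8 mod60 38.2
32 [348.8 273.3] r 0.0499 ang -80.8 mod60 39.2
30 [385.3 287. ] r 0.0494 ang 40.2 mod60 40.2
34 [362.6 288.7] r 0.0493 ang -21.0 mod60 39.0
```

Call:
arm_command --commands '[{"slide":[0,0,-0.5],"dr":[0,0,0],"jaw":-1},{"slide":[0,0,-1.1],"dr":[0,0,0],"jaw":-1},{"slide":[0,0,-1.1],"dr":[0,0,0],"jaw":-1},{"slide":[0,0,-1.1],"dr":[0,0,0],"jaw":-1}]'

```text
clock: 9.07
ee_pos: [0.4942, 0.1304, 0.1142]
orientation: [0.0, 0.977, -0.213, -0.0]
ft_force: [-0.9, 0.4, -2.9]
gripper_width: 0.0179
finger_force: 50.0
```

```bash
python3 arc.py .634 .065 -64 8; python3 - <<'E'
from h import *
a=np.radians(219.3); go(.634+.154*np.cos(a),.065+.154*np.sin(a),.113,39.3); print(pose()[0])
E
```

```text
R 0.1543152872452115 phi 154.94154666022973 yaw -24.62873250456094
{"slide": [0.03, 0.54, 0.0], "dr": [0, 0, -0.14], "jaw": -1}
{"slide": [0.14, 1.06, 0.0], "dr": [0, 0, -0.279], "jaw": -1}
{"slide": [0.32, 1.57, 0.0], "dr": [0, 0, -0.419], "jaw": -1}
{"slide": [0.57, 2.05, 0.0], "dr": [0, 0, -0.559], "jaw": -1}
{"slide": [0.88, 2.49, 0.0], "dr": [0, 0, -0.698], "jaw": -1}
{"slide": [1.25, 2.88, 0.0], "dr": [0, 0, -0.838], "jaw": -1}
{"slide": [1.68, 3.21, 0.0], "dr": [0, 0, -0.977], "jaw": -1}
{"slide": [2.14, 3.48, 0.0], "dr": [0, 0, -1.117], "jaw": -1}
slide [2.166 3.487 0.029] dr [-0.000e+00  1.000e-03 -1.116e+00]
[0.49420946 0.13035911 0.11418799]
```

Call:
arm_command --commands '[{"slide":[0.03,0.54,0],"dr":[0,0,-0.14],"jaw":-1},{"slide":[0.14,1.06,0],"dr":[0,0,-0.28],"jaw":-1},{"slide":[0.32,1.57,0],"dr":[0,0,-0.42],"jaw":-1},{"slide":[0.57,2.05,0],"dr":[0,0,-0.56],"jaw":-1},{"slide":[0.88,2.49,0],"dr":[0,0,-0.7],"jaw":-1},{"slide":[1.25,2.88,0],"dr":[0,0,-0.84],"jaw":-1},{"slide":[1.68,3.21,0],"dr":[0,0,-0.98],"jaw":-1},{"slide":[2.15,3.48,0],"dr":[0,0,-1.117],"jaw":-1},{"slide":[2.15,3.48,0],"dr":[0,0,-1.117],"jaw":-1},{"slide":[2.15,3.48,0.2],"dr":[0,0,-1.117],"jaw":-1}]'

```text
clock: 10.32
ee_pos: [0.5144, -0.0314, 0.1063]
orientation: [-0.0, 0.942, 0.335, -0.0]
ft_force: [-0.4, 0.4, -2.9]
gripper_width: 0.0177
finger_force: 50.0
```

```bash
python3 look.py pics/l4.png 219.3 159.3
```

```text
10.325 [ 0.51437252 -0.03141386  0.10634487] [-0.     0.942  0.335 -0.   ] [-0.41065783  0.40978475 -2.8730351 ]
(19, 22, 14) [376. 142.]
(19, -22, 14) [282. 198.]
(-15, 12, 14) [299.  95.]
(-15, -12, 14) [248. 124.]
pin top 219.3 [282. 179.]
pin top 159.3 [412. 170.]
```

View pics/l4.png

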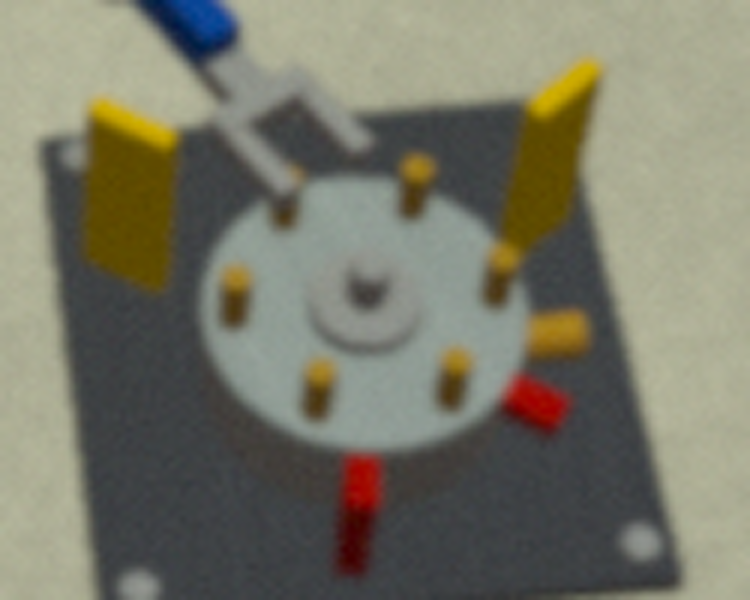

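The tab is at (537,403) and the fork hovers over the next pin (285,210) in the same relation as before. I'll lower it.

Call:
arm_command --commands '[{"slide":[0,0,0.25],"dr":[0,0,0],"jaw":-1},{"slide":[0,0,0.45],"dr":[0,0,0],"jaw":-1},{"slide":[0,0,0.65],"dr":[0,0,0],"jaw":-1},{"slide":[0,0,0.87],"dr":[0,0,0],"jaw":-1},{"slide":[0,0,0.87],"dr":[0,0,0],"jaw":-1},{"slide":[0,0,0.87],"dr":[0,0,0],"jaw":-1}]'

```text
clock: 11.12
ee_pos: [0.5149, -0.0318, 0.0724]
orientation: [0.0, 0.942, 0.337, 0.0]
ft_force: [-0.2, -0.4, -3.2]
gripper_width: 0.0176
finger_force: 50.0
```

```bash
python3 pins.py; python3 arc.py .634 .065 56 9
```

```text
11.175 [ 0.51506425 -0.0318594   0.07260587] [ 0.2 -0.1 -2.6]
40 [378.8 254.6] r 0.052 ang 160.5 mod60 40.5
37 [357.1 255.5] r 0.0533 ang -142.8 mod60 37.2
31 [348.8 273.5] r 0.05 ang -80.3 mod60 39.7
30 [385.3 287. ] r 0.0494 ang 40.2 mod60 40.2
35 [362.6 288.7] r 0.0492 ang -20.9 mod60 39.1
R 0.1533866280555572 phi -140.84117176374178 yaw 39.349000458985394
{"slide": [0.02, -0.42, 0.0], "dr": [0, 0, 0.109], "jaw": -1}
{"slide": [0.09, -0.83, 0.0], "dr": [0, 0, 0.217], "jaw": -1}
{"slide": [0.21, -1.23, 0.0], "dr": [0, 0, 0.326], "jaw": -1}
{"slide": [0.36, -1.61, 0.0], "dr": [0, 0, 0.434], "jaw": -1}
{"slide": [0.56, -1.98, 0.0], "dr": [0, 0, 0.543], "jaw": -1}
{"slide": [0.79, -2.32, 0.0], "dr": [0, 0, 0.652], "jaw": -1}
{"slide": [1.06, -2.64, 0.0], "dr": [0, 0, 0.76], "jaw": -1}
{"slide": [1.37, -2.92, 0.0], "dr": [0, 0, 0.869], "jaw": -1}
{"slide": [1.7, -3.17, 0.0], "dr": [0, 0, 0.977], "jaw": -1}
```

Call:
arm_command --commands '[{"slide":[0.02,-0.42,0],"dr":[0,0,0.109],"jaw":-1},{"slide":[0.09,-0.83,0],"dr":[0,0,0.217],"jaw":-1},{"slide":[0.21,-1.23,0],"dr":[0,0,0.326],"jaw":-1},{"slide":[0.36,-1.61,0],"dr":[0,0,0.434],"jaw":-1},{"slide":[0.56,-1.98,0],"dr":[0,0,0.543],"jaw":-1},{"slide":[0.79,-2.32,0],"dr":[0,0,0.652],"jaw":-1},{"slide":[1.06,-2.64,0],"dr":[0,0,0.76],"jaw":-1},{"slide":[1.37,-2.92,0],"dr":[0,0,0.869],"jaw":-1},{"slide":[1.37,-2.92,0],"dr":[0,0,0.869],"jaw":-1},{"slide":[1.37,-2.92,0],"dr":[0,0,0.869],"jaw":-1}]'

```text
clock: 12.42
ee_pos: [0.4832, 0.093, 0.0725]
orientation: [-0.0, 0.996, -0.09, 0.0]
ft_force: [0.3, -0.1, -1.9]
gripper_width: 0.0175
finger_force: 50.0
```

```bash
python3 pins.py; python3 arc.py .634 .065 12 6
```

```text
12.475 [0.48323824 0.09290974 0.07242486] [ 0.5  0.2 -2.4]
38 [373.6 253.2] r 0.0522 ang 174.2 mod60 54.2
38 [353.  259.2] r 0.0519 ang -127.1 mod60 52.9
31 [350.3 278.1] r 0.0499 ang -65.8 mod60 54.2
30 [389.3 283.7] r 0.0498 ang 55.2 mod60 55.2
32 [368.4 290.4] r 0.0497 ang -5.6 mod60 54.4
R 0.1533233865872505 phi 169.5118685634948 yaw -10.329693317181494
{"slide": [0.0, -0.13, 0.0], "dr": [0, 0, 0.035], "jaw": -1}
{"slide": [0.01, -0.27, 0.0], "dr": [0, 0, 0.07], "jaw": -1}
{"slide": [0.02, -0.4, 0.0], "dr": [0, 0, 0.105], "jaw": -1}
{"slide": [0.04, -0.53, 0.0], "dr": [0, 0, 0.14], "jaw": -1}
{"slide": [0.06, -0.67, 0.0], "dr": [0, 0, 0.175], "jaw": -1}
{"slide": [0.09, -0.8, 0.0], "dr": [0, 0, 0.209], "jaw": -1}
```

Call:
arm_command --commands '[{"slide":[0,-0.13,0],"dr":[0,0,0.035],"jaw":-1},{"slide":[0.01,-0.27,0],"dr":[0,0,0.07],"jaw":-1},{"slide":[0.02,-0.36,0],"dr":[0,0,0.095],"jaw":-1},{"slide":[0.02,-0.36,0],"dr":[0,0,0.095],"jaw":-1},{"slide":[0.02,-0.36,0],"dr":[0,0,0.095],"jaw":-1}]'

```text
clock: 13.1
ee_pos: [0.4865, 0.107, 0.0723]
orientation: [0.0, 0.99, -0.138, 0.0]
ft_force: [-0.6, -1.3, -1.8]
gripper_width: 0.018
finger_force: 50.0
```

```bash
python3 look.py pics/l5.png; python3 pins.py
```

```text
13.1 [0.48648875 0.10697419 0.07227106] [ 0.     0.99  -0.138  0.   ] [-0.61529582 -1.26047036 -1.79747596]
(19, 22, 14) [448. 233.]
(19, -22, 14) [336. 200.]
(-15, 12, 14) [447. 157.]
(-15, -12, 14) [387. 140.]
13.2 [0.48648098 0.10706911 0.07226879] [ 0.5 -2.3 -1.6]
40 [375.  253.7] r 0.0516 ang 170.4 mod60 50.4
38 [354.  258.2] r 0.0521 ang -131.2 mod60 48.8
30 [349.8 276.3] r 0.0495 ang -71.3 mod60 48.7
30 [388.3 284.7] r 0.0497 ang 51.1 mod60 51.1
33 [366.8 290. ] r 0.0494 ang -9.7 mod60 50.3
```

View pics/l5.png

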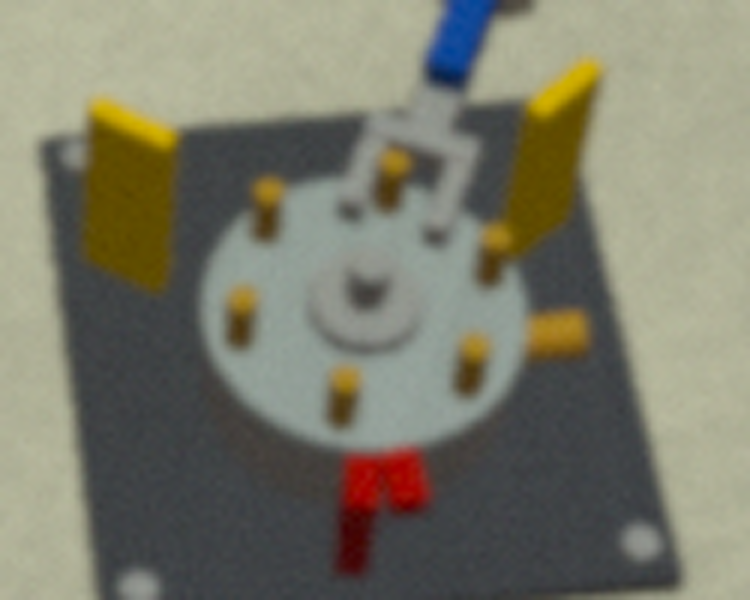

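The tab (405,480) is touching or nearly touching the stop (362,480). I'll push a little more to make it fully home.

Call:
arm_command --commands '[{"slide":[0,-0.06,0],"dr":[0,0,0.015],"jaw":-1},{"slide":[0,-0.12,0],"dr":[0,0,0.03],"jaw":-1},{"slide":[0,-0.12,0],"dr":[0,0,0.03],"jaw":-1},{"slide":[0,-0.12,0],"dr":[0,0,0.03],"jaw":-1}]'

```text
clock: 13.7
ee_pos: [0.4878, 0.1119, 0.0723]
orientation: [0.0, 0.988, -0.153, 0.0]
ft_force: [0.5, -1.9, -2.4]
gripper_width: 0.0175
finger_force: 50.0
```

```bash
python3 pins.py; python3 pins.py|tail -5
```

```text
13.75 [0.48781137 0.11191337 0.07225134] [ 1.  -1.7 -2.4]
40 [375.9 253.6] r 0.0522 ang 168.3 mod60 48.3
38 [354.5 257.7] r 0.0522 ang -133.3 mod60 46.7
32 [349.3 276.1] r 0.0502 ang -72.2 mod60 47.8
34 [387.6 285.3] r 0.0496 ang 48.3 mod60 48.3
30 [366.1 289.8] r 0.0492 ang -11.6 mod60 48.4
41 [375.9 253.7] r 0.0521 ang 168.2 mod60 48.2
38 [354.5 257.8] r 0.052 ang -133.1 mod60 46.9
31 [349.3 276.1] r 0.0503 ang -72.3 mod60 47.7
33 [387.6 285.2] r 0.0494 ang 48.7 mod60 48.7
29 [366.1 289.7] r 0.0489 ang -11.8 mod60 48.2
```

Call:
arm_command --commands '[{"slide":[0,-0.06,0],"dr":[0,0,0.015],"jaw":-1},{"slide":[0,-0.12,0],"dr":[0,0,0.03],"jaw":-1},{"slide":[0,-0.12,0],"dr":[0,0,0.03],"jaw":-1},{"slide":[0,-0.12,0],"dr":[0,0,0.03],"jaw":-1}]'

```text
clock: 14.3
ee_pos: [0.4894, 0.1159, 0.0722]
orientation: [0.001, 0.986, -0.168, 0.0]
ft_force: [0.1, -6.9, -1.4]
gripper_width: 0.0176
finger_force: 50.2
```

```bash
python3 pins.py
```

```text
14.35 [0.48938741 0.11588417 0.0722293 ] [ 1.1 -6.5 -2.2]
39 [375.8 253.7] r 0.052 ang 168.5 mod60 48.5
38 [354.6 257.9] r 0.0517 ang -133.2 mod60 46.8
31 [349.3 276.1] r 0.0503 ang -72.3 mod60 47.7
33 [387.6 285.4] r 0.0498 ang 48.0 mod60 48.0
30 [366.  289.6] r 0.0488 ang -12.0 mod60 48.0
```

The ring is home: the angle stays put while the force has risen to 6.5 N. Back off, lift, then return the spanner to where it came from, which is clear bench.

Call:
arm_command --commands '[{"slide":[0,0.14,0],"dr":[0,0,-0.03],"jaw":-1},{"slide":[0,0.14,0],"dr":[0,0,-0.03],"jaw":-1},{"slide":[0,0.14,-1],"dr":[0,0,-0.03],"jaw":-1},{"slide":[0,0.14,-2.2],"dr":[0,0,-0.03],"jaw":-1},{"slide":[0,0.14,-2.2],"dr":[0,0,-0.03],"jaw":-1},{"slide":[0,0.14,-2.2],"dr":[0,0,-0.03],"jaw":-1}]'

```text
clock: 15.1
ee_pos: [0.487, 0.1116, 0.1595]
orientation: [-0.0, 0.988, -0.153, -0.0]
ft_force: [0.3, 0.2, -3.9]
gripper_width: 0.0175
finger_force: 50.0
```

```bash
python3 -c "
from h import *
print(pose()[0]); go(.45,-.296,.155,-5.2)"; python3 pins.py
```

```text
[0.48699894 0.11156628 0.15951418]
slide [2.202 9.991 0.11 ] dr [-0.     0.001 -0.217]
15.15 [0.48636105 0.1113892  0.15861097] [-0.  -0.7 -3.4]
39 [375.7 253.6] r 0.0521 ang 168.8 mod60 48.8
39 [354.6 257.9] r 0.0518 ang -133.0 mod60 47.0
32 [349.3 276.1] r 0.0502 ang -72.2 mod60 47.8
33 [387.6 285.2] r 0.0494 ang 48.7 mod60 48.7
30 [366.  289.6] r 0.0488 ang -12.0 mod60 48.0
```

Call:
arm_command --commands '[{"slide":[2.2,10,0],"dr":[0,0,-0.217],"jaw":-1},{"slide":[2.2,10,0],"dr":[0,0,-0.217],"jaw":-1},{"slide":[2.2,10,0],"dr":[0,0,-0.217],"jaw":-1},{"slide":[2.2,10,0],"dr":[0,0,-0.217],"jaw":-1},{"slide":[2.2,10,0],"dr":[0,0,-0.217],"jaw":-1},{"slide":[2.2,10,0],"dr":[0,0,-0.217],"jaw":-1},{"slide":[2.2,10,0],"dr":[0,0,-0.217],"jaw":-1},{"slide":[2.2,10,1],"dr":[0,0,-0.217],"jaw":-1},{"slide":[2.2,10,2],"dr":[0,0,-0.217],"jaw":-1},{"slide":[2.2,10,2],"dr":[0,0,-0.217],"jaw":-1}]'

```text
clock: 16.4
ee_pos: [0.4464, -0.2936, 0.0745]
orientation: [-0.003, 0.999, -0.045, -0.005]
ft_force: [-0.6, 0.6, -2.3]
gripper_width: 0.0176
finger_force: 50.0
```

```bash
python3 -c "
from h import *
print(pose()[0]); go(.45,-.296,.008,-5.2)"
```

```text
[ 0.44638765 -0.29361255  0.07448773]
slide [0.111 0.062 1.661] dr [-0.006  0.009  0.   ]
```

Call:
arm_command --commands '[{"slide":[0,0,0.6],"dr":[0,0,0],"jaw":-1},{"slide":[0,0,1.2],"dr":[0,0,0],"jaw":-1},{"slide":[0,0,1.6],"dr":[0,0,0],"jaw":-1},{"slide":[0,0,1.6],"dr":[0,0,0],"jaw":-1},{"slide":[0,0,1.6],"dr":[0,0,0],"jaw":-1}]'

```text
clock: 17.02
ee_pos: [0.451, -0.2972, 0.0174]
orientation: [0.0, 0.999, -0.045, 0.001]
ft_force: [-0.1, -0.7, -2.1]
gripper_width: 0.0179
finger_force: 50.0
```

Call:
arm_command --commands '[{"slide":[0,0,0.12],"dr":[0,0,0],"jaw":-1},{"slide":[0,0,0.24],"dr":[0,0,0],"jaw":-1},{"slide":[0,0,0.28],"dr":[0,0,0],"jaw":-1},{"slide":[0,0,0.28],"dr":[0,0,0],"jaw":-1},{"slide":[0,0,0.28],"dr":[0,0,0],"jaw":-1}]'

```text
clock: 17.65
ee_pos: [0.4503, -0.2967, 0.0051]
orientation: [0.0, 0.999, -0.045, 0.0]
ft_force: [0.3, -0.1, -2.6]
gripper_width: 0.0176
finger_force: 50.0
```

Call:
arm_command --commands '[{"slide":[0,0,0.03],"dr":[0,0,0],"jaw":-1},{"slide":[0,0,0.03],"dr":[0,0,0],"jaw":-0.5},{"slide":[0,0,0.03],"dr":[0,0,0],"jaw":0},{"slide":[0,0,0.03],"dr":[0,0,0],"jaw":0},{"slide":[0,0,0.03],"dr":[0,0,0],"jaw":0.5},{"slide":[0,0,0.03],"dr":[0,0,0],"jaw":0.5},{"slide":[0,0,0.03],"dr":[0,0,0],"jaw":0.5},{"slide":[0,0,-1],"dr":[0,0,0],"jaw":0.5},{"slide":[0,0,-2.5],"dr":[0,0,0],"jaw":0.5},{"slide":[0,0,-4],"dr":[0,0,0],"jaw":0.5}]'

```text
clock: 18.9
ee_pos: [0.4499, -0.2963, 0.1665]
orientation: [-0.0, 0.999, -0.045, -0.0]
ft_force: [1.1, -0.7, 0.1]
gripper_width: 0.0696
finger_force: 0.0
```

Call:
arm_command --commands '[{"slide":[0,0,-0.5],"dr":[0,0,0],"jaw":0.5},{"slide":[0,0,-0.5],"dr":[0,0,0],"jaw":0.5},{"slide":[0,0,-0.5],"dr":[0,0,0],"jaw":0.5},{"slide":[0,0,-0.5],"dr":[0,0,0],"jaw":0.5}]'

```text
clock: 19.4
ee_pos: [0.4491, -0.2958, 0.1823]
orientation: [-0.001, 0.999, -0.045, -0.002]
ft_force: [0.3, -0.2, -0.6]
gripper_width: 0.0698
finger_force: 0.0
```

```bash
python3 - <<'E'
from h import *
c=cam('scene'); save(c,'pics/end.png'); print(bot.state()['gripper_width'],bot.state()['ft_force'])
E
python3 pins.py
```

```text
0.06978467569425047 [-0.26772573 -0.07791554 -0.5842364 ]
19.5 [ 0.44951173 -0.29610002  0.18316067] [ 0.1 -0.1 -0.8]
40 [375.6 253.6] r 0.0521 ang 169.0 mod60 49.0
39 [354.6 257.8] r 0.0519 ang -133.1 mod60 46.9
31 [349.3 276.1] r 0.0503 ang -72.3 mod60 47.7
34 [387.6 285.3] r 0.0496 ang 48.3 mod60 48.3
29 [366.1 289.7] r 0.0489 ang -11.8 mod60 48.2
```

View pics/end.png

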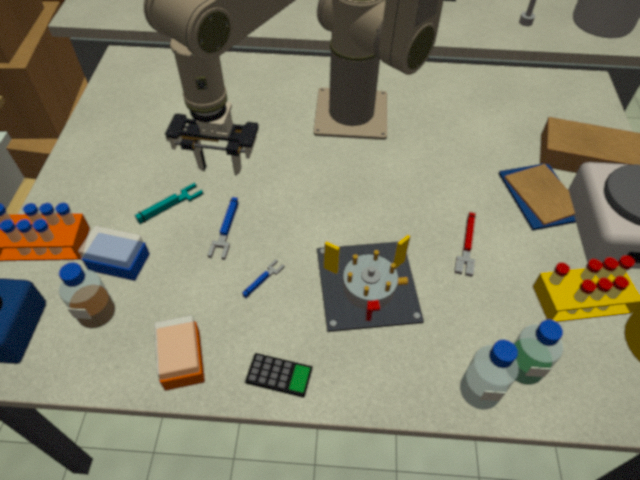

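The blue spanner lies flat at (225,228) with the gripper clear of it. The red tab is against the stop at (372,308) and the red spanner at (467,245) hasn't moved. Handing in.

```bash
python3 -c "
from rig import bot
print(bot.hand_in())"
```

```text
the job is handed in; nothing more can be done
None
```

The lock ring was turned fully home in two strokes, the blue spanner is lying flat where it started with the gripper clear, the red one hasn't moved, and the job is handed in; no verdict was returned.

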